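Check the bearing temperatures of a disc sander with an infrared wand

TASK

Switch the sander off by pushing its toggle lever all the way over to the other side, then pull the infrared thermometer wand up out of its upright holder. Aim it square-on at the middle of the round bearing cap, with its snout about 5 cm off the face and held steady for about 2 seconds, then do the same at the square cover on the other shoulder of the motor, never touching the machine with the wand. Finally lower the wand all the way back down into its own holder before letting go, and leave the other things on the bench where they are.

Things in the scene. Friction and masses are not known exactly. Their poses are not given: they have to be found in the camera images.
- sander: Bench disc sander, fixed: base plate 270 x 190 x 20 mm, grey motor drum (diameter 120, axis along x 90 mm above the bench, x = -35 to 115 mm), at the far end a 160 mm disc and a work table (180 mm wide, 90 mm high, to x = 235 mm). Highest point 172 mm. Origin: centre of the base plate's underside; x along the motor axis away from the robot, y left, z up.
- round_cap: Round plain steel bearing cap, 56 mm in diameter, standing out from the right-hand (-y) shoulder of the motor drum. Origin: centre of its outer face. Its z axis points square out of the face: up, to the right of the sander and a little back towards the robot (25 degrees round from sideways), leaning 36 degrees from vertical. Target of the first aim.
- square_cover: Square plain steel cover, 56 x 56 mm, standing out from the left-hand (+y) shoulder of the motor drum, 45 mm nearer the robot than the round cap. Origin: centre of its outer face. Its z axis points square out of the face: up, to the left of the sander and a little back towards the robot (25 degrees round from sideways), leaning 30 degrees from vertical. Target of the second aim.
- switch (a joint): Toggle lever of the sander's switch, in rad: 0 = on, leaning 0.5 rad (29 degrees) to the sander's right (-y); 1.0 = off, leaning 0.5 rad to its left (+y). It starts near 0, stays where it is left, and moves with under 2 N at the knob.
- switch_tip (a point): Centre of the black ball knob (diameter 26 mm) on the 80 mm switch lever. The pivot is on the near end of the sander's base plate, at (-92, 0, 42) mm in the sander's frame; the lever swings across, about the sander's x direction. The knob is 112 mm above the bench at both ends of the swing, 122 mm half way.
- wand: Infrared thermometer wand, loose, 100 to 210 g, 155 mm long, standing snout down in its holder with a few mm of play: round black snout (diameter 24 mm, z = 0 to 60 mm), above it a grey handle 28 x 28 mm square, sides along x and y (z = 55 to 155 mm). Origin: centre of the snout's flat end; z runs from the snout to the handle's top. It measures along -z, out of the snout.
- wand_spot (a point): The point 50 mm straight ahead of the wand's snout, at (0, 0, -50) mm in the wand's frame: this point belongs on the centre of the face being measured.
- wand_grip (a point): Middle of the part of the wand's handle to grip, on its axis 125 mm from the snout's end.
- holder: The wand's holder, an upright square aluminium tube fixed to the bench: 50 x 50 mm outside, 40 x 40 mm inside, rim 90 mm above the bench, foot plate 85 x 85 x 6 mm, inner floor 6 mm above the bench. Origin: centre of its underside, sides along x and y, z up. A like one stands on the other side of the sander; which is left and which right varies.
- file_holder: The second holder, the same as the first, in which the wood file stands. To be left alone.
- file: Bystander: wood file with a turned wooden handle, 185 mm long, standing loose in the second holder. Origin: the lower end. To be left alone.
- glue: Bystander: glue bottle 64 mm in diameter, 170 mm tall, standing loose on the bench. Origin: centre of its underside. To be left alone.
- sanding_block: Bystander: cork sanding block 70 x 110 x 32 mm, lying loose on the bench. Origin: centre of its underside. To be left alone.
Not all that is in view belongs to the job. Leave any purple or red look-alike of the holder alone.

How it is judged (in metres and radians):
On the way, in this order (a step that is already met when the one before it is completed fails the run):
1. the sander is switched off (lever past 0.85 rad) (value of joint switch above 0.85 rad), for 0.1 s.
2. the wand is pulled out: its snout is above the holder's rim (z of wand in the frame of holder above 0.1 m), for 0.1 s.
3. the wand is held steady for 1.2 s with the point 50 mm ahead of its snout within 22 mm of the round cap's centre, within 0.21 rad of square-on (distance between wand_spot and round_cap below 0.022 m and angle between the z axis of wand and the z axis of round_cap, either way round below 0.21 rad and linear speed of wand below 0.03 m/s and angular speed of wand below 0.2 rad/s and value of joint switch above 0.85 rad), for 1.2 s.
4. the same for 1.2 s at the square cover (distance between wand_spot and square_cover below 0.022 m and angle between the z axis of wand and the z axis of square_cover, either way round below 0.21 rad and linear speed of wand below 0.03 m/s and angular speed of wand below 0.2 rad/s and value of joint switch above 0.85 rad), for 1.2 s.
5. the wand is lowered back into its holder (snout within 10 mm of the holder's floor) while still held by the fingers (x of wand in the frame of holder between -0.016 and 0.016 m and y of wand in the frame of holder between -0.016 and 0.016 m and z of wand in the frame of holder below 0.016 m and contact force between the fingers and wand above 1 N), for 0.05 s.
At the end, for the whole second after the job is handed in: The wand stands at rest in its own holder, snout down on the floor of the holder (within 6 mm), within 16 mm of its middle along each side and less than 0.15 rad from upright; the switch lever is still past 0.85 rad (off) (x of wand in the frame of holder between -0.016 and 0.016 m and y of wand in the frame of holder between -0.016 and 0.016 m and z of wand in the frame of holder below 0.012 m and angle between wand's own z axis and vertical below 0.15 rad and linear speed of wand below 0.02 m/s and value of joint switch above 0.85 rad); the robot touches nothing.
It fails at once if the wand touches the sander (more than 1 N) (contact force between wand and sander above 1 N).
It fails at once if the file is displaced by more than 30 mm (distance of file from where it was at the start of the episode above 0.03 m).
It fails at once if the glue bottle is displaced by more than 30 mm (distance of glue from where it was at the start of the episode above 0.03 m).
It fails at once if the sanding block is displaced by more than 30 mm (distance of sanding_block from where it was at the start of the episode above 0.03 m).
It also fails if it takes over 64 s, if anything falls off the work surface, if the arm or the gripper's body presses on something with over 40 N, if the wrist force passes 120 N, or if a joint passes its speed limit or range.

ROBOT

A 6-joint arm with a two-finger parallel gripper is mounted at the origin on the work surface. World frame = base frame: x ahead of the robot, y to its left, z up, the work surface at z = 0. Lengths are in mm, angles in rad, forces in N, time in s.
With the tool pointing down it reaches from about 275 to 750 mm from the base axis. Payload 10.2 kg.
Tool frame: the origin (TCP) lies between the finger pads; the fingertips stand 11 mm ahead of it and the grasp point (between the pads) lies 8 mm behind it; z points along the fingers, y is the line along which they close (so a half turn about z gives the same grasp; the last joint's range is limited). The gripper opens to 85 mm and grips with 20 to 120 N. Pads are 22 mm wide; open, the fingers measure 114 mm over their backs; the gripper's body (76 mm by 85 mm) begins 54 mm behind the grasp point. The pads swing forward as they close: fully open they stand 13 mm farther back than shut.
Start: joints at [-1.344, 0.313, 1.498, -0, 1.331, -0.223], TCP at [228.251, -472.792, 242.294] pointing down, gripper open.
Joint ranges: [-2.94, 2.94], [-0.97, 2.17], [0.19, 2.56], [-1.23, 4.37], [0.02, 3.11], [-2.88, 2.88]. Speed limits (rad/s): [2.39, 2.39, 3.01, 3.14, 3.14, 3.14].

INTERFACE

Orientations are given as a unit quaternion [w, x, y, z].
In Python, from rig import sense, eyes, finish_job gives the robot as it stands.
- The arm moves only by the shell command python3 -m jog 'ROWS' [FORCE]. ROWS is JSON, a list of rows, each a list of 7 numbers: the shift along the tool's x, y, z in m, then the turn, a rotation vector about the tool's x, y, z in rad, then the finger opening in m, from 0 to 0.0854. In form: [[dx, dy, dz, rx, ry, rz, gripper], ...]. A call has 1 to 5 rows; each row shifts and turns the commanded pose from where the row before left it, along the tool's axes as they then stand; what a row does not reach is not made up. A row lasts 1/10 s, in which the tool goes at most 50 mm and 8.59 degrees, less where a joint would pass 70% of its speed; a pose out of reach is approached as far as the arm can. A call is refused whole if a number of a shift passes 0.05 or a number of a turn 0.15, either way. A call with a gripper value outside its range is refused whole. The fingers move at their own pace and stop on an object; FORCE is the grip in N (left out, the last holds). Time passes only in rows, so rows that do not move let the fingers close. It gives the time, the measured TCP pose, the force, the opening and the grip force at its end, in the units of the state.
- sense(): the state, without advancing time (a new reading comes with each control period).
- eyes.capture(name): name is "scene" or "top"; returns the picture (384x512x3 uint8, red, green, blue); there is no depth.
- eyes.calibration(name): a dict with "fx", "fy", "cx", "cy" (pixels), "cam_to_world" (4x4, takes a point from camera to world coordinates). Camera axes: x right, y down, z forward; pixel columns grow to the right and rows downward; lengths in mm; the calibration is good to about 2 mm. A picture is of the moment at which its call begins. calibration takes no time and is no camera call.
- finish_job(): hands the job in; it is judged then, once.
The state is a dict: "time_s": time; "joints": joint angles; "dq": joint speeds; "tau": joint torques, N m; "eef_pos": TCP position; "ee_rot": TCP orientation; "force": force on the tool from outside, world axes, zero at the start; "wrist_torque": the same for the moment, N m; "grip_width": opening from 0.0 (shut) to 1.0 (fully open); "grip_force": force on a finger pad.
Only numpy, scipy, OpenCV 4.12 (cv2) and the standard library are available. Lean on these libraries where they do the work, as an engineer would, in place of code of your own. Each camera call takes 0.05 s, during which the arm holds its last target. There are 200 camera calls.

## Working session

There is one attempt and no reset: what is moved stays moved. The work goes in short steps, Python scripts to look and compute and a shell command to move; the robot and the scene stay as the last step left them, time stands still between calls to the robot, and variables do not carry over. Pictures are saved under pics/ and viewed, at most 10 in all, crops included, and the job is handed in when it is done.

```bash
mkdir -p pics; ls; python3 - <<'E'
from rig import sense, eyes
import cv2
s=sense(); print(s)
for n in ("scene","top"):
    im=eyes.capture(n); cv2.imwrite(f"pics/{n}0.png",im[:,:,::-1]); c=eyes.calibration(n); print(n,c)
E
```

```text
pics
{'time_s': 0.0, 'joints': array([-1.34442879e+00,  3.13465313e-01,  1.49842707e+00, -3.34890072e-06,
        1.33100723e+00, -2.23398303e-01]), 'dq': array([-6.63511103e-04, -6.20392301e-04, -8.12740599e-04,  3.45349933e-04,
       -4.85529921e-05,  3.83696539e-04]), 'tau': array([-1.86668825e-03, -4.12272441e+01, -2.59743798e+01, -2.71074186e-04,
        4.15659844e-03,  8.41257474e-06]), 'eef_pos': array([ 228.1799171 , -472.55290515,  241.73100288]), 'ee_rot': array([-6.53475479e-04,  9.74819924e-01,  2.22992574e-01, -2.59644451e-06]), 'force': array([0.05764073, 0.52764504, 0.79899172]), 'wrist_torque': array([ 0.02448459,  0.04344767, -0.08351471]), 'grip_force': 0.0, 'grip_width': 1.0002845506235671}
scene {'fx': 350.7346045187495, 'fy': 350.7346045187495, 'cx': 255.7711318915841, 'cy': 185.23670734582421, 'cam_to_world': array([[ 1.19776480e-01,  6.47487272e-01, -7.52604695e-01,
         1.22498182e+03],
       [ 9.92773598e-01, -7.24937837e-02,  9.56307150e-02,
        -3.61925217e+01],
       [ 7.36050885e-03, -7.58620382e-01, -6.51491319e-01,
         7.28675567e+02],
       [ 0.00000000e+00,  0.00000000e+00,  0.00000000e+00,
         1.00000000e+00]])}
top {'fx': 499.25856079514057, 'fy': 499.25856079514057, 'cx': 255.7804474130397, 'cy': 190.01039965010924, 'cam_to_world': array([[-2.63776704e-02, -9.84793115e-01,  1.71717030e-01,
         2.42621407e+02],
       [-9.99634654e-01,  2.49717810e-02, -1.03425700e-02,
         8.98692279e+01],
       [ 5.89721168e-03, -1.71927107e-01, -9.85092023e-01,
         1.53426890e+03],
       [ 0.00000000e+00,  0.00000000e+00,  0.00000000e+00,
         1.00000000e+00]])}
```

View pics/scene0.png

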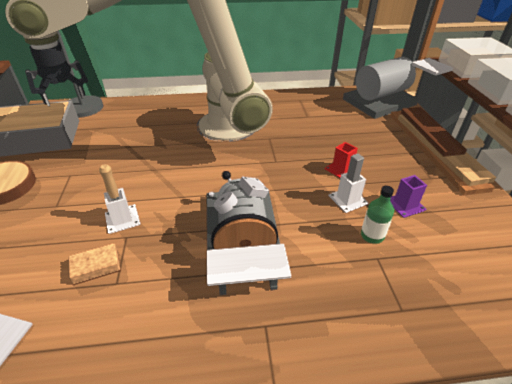

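View pics/top0.png

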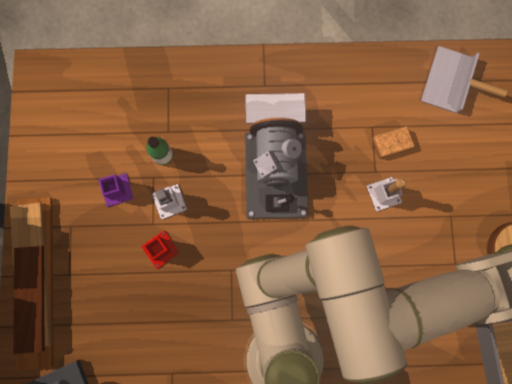

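The scene view shows the wand (grey handle) in the white holder at (350,190), left of the sander at (245,225). In the top view the wand holder is at (170,200).

Things that could be mistaken for the wand holder, in the top view:
- purple holder at (116,190)
- red holder at (160,250)
- file holder at (385,193), which has the wooden handle

I choose (170,200), the white holder with the grey handle. Next is a close crop to check it.

```bash
python3 - <<'E'
import cv2, numpy as np
t=cv2.imread("pics/top0.png"); s=cv2.imread("pics/scene0.png")
r=lambda i,x,y,w,h,k:cv2.resize(i[y:y+h,x:x+w],None,fx=k,fy=k,interpolation=cv2.INTER_CUBIC)
# top row: top-view sander 240..312 x 85..222 ; holder 140..200 ; scene both
A=r(t,238,110,80,116,5); B=r(t,145,175,50,50,5.8); C=r(t,145,175,50,50,5.8)
cv2.imwrite("pics/c_top.png",np.hstack([A,np.vstack([B,B*0])]))
D=r(s,195,160,100,116,5);E=r(s,325,145,50,75,5);E=np.vstack([E,np.zeros((580-375,250,3),np.uint8)])
cv2.imwrite("pics/c_scene.png",np.hstack([D,E]))
E
```

```text
(no output)
```

View pics/c_top.png

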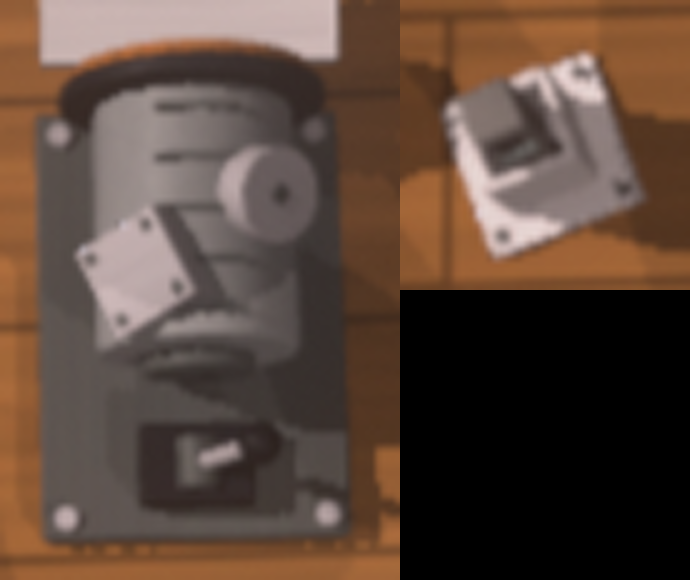

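View pics/c_scene.png

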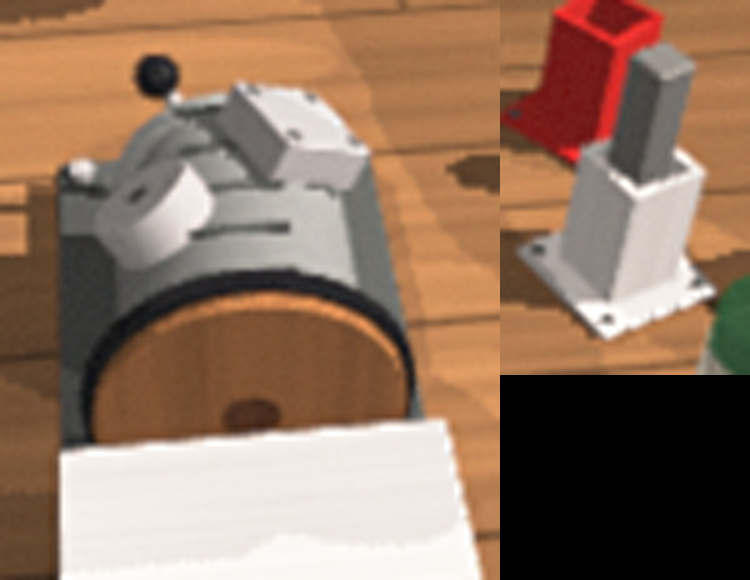

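The crops confirm it: the grey square handle stands in the white tube. In the top crop, the round cap face is at about (282,193), the square cover at about (134,273) and the knob at about (262,442). In the scene crop they are at about (140,192), (302,116) and (157,76).

```bash
cat > h.py <<'E'
import numpy as np
from rig import eyes, sense
from scipy.spatial.transform import Rotation as R
K={n:eyes.calibration(n) for n in("top","scene")}
def ray(n,p):
    c=K[n];T=c["cam_to_world"]
    d=T[:3,:3]@[(p[0]-c["cx"])/c["fx"],(p[1]-c["cy"])/c["fy"],1]
    return T[:3,3],d/np.linalg.norm(d)
def plane(n,p,z):
    o,d=ray(n,p);return o+d*(z-o[2])/d[2]
def tri(a,b):
    o,d=ray("top",a);q,e=ray("scene",b)
    s=np.linalg.lstsq(np.c_[d,-e],q-o,rcond=None)[0]
    A=o+s[0]*d;B=q+s[1]*e;return (A+B)/2,np.linalg.norm(A-B)
def rot(): 
    q=sense()["ee_rot"];return R.from_quat([q[1],q[2],q[3],q[0]])
E
python3 - <<'E'
from h import *
np.set_printoptions(precision=1,suppress=True)
tc=lambda u,v,o=(238,110),k=5:(o[0]+(u+.5)/k-.5,o[1]+(v+.5)/k-.5)
sc=lambda u,v:tc(u,v,(195,160)); th=lambda u,v:tc(u,v,(145,175),5.8); sh=lambda u,v:tc(u,v,(325,145))
S=[plane("top",tc(*p),22) for p in((60,133),(315,130),(66,517),(327,513))]
c=np.mean(S,0);ax=(S[0]+S[1]-S[2]-S[3])/2;yaw=np.arctan2(ax[1],ax[0]);ay=(S[0]+S[2]-S[1]-S[3])/2
print("sander",c,np.degrees(yaw),np.linalg.norm(ax),np.linalg.norm(ay),np.degrees(np.arctan2(-ay[0],ay[1])))
Rz=R.from_euler("z",yaw)
for n,a,b in(("round",tc(282,193),sc(140,192)),("square",tc(134,273),sc(302,116)),("knob",tc(264,442),sc(157,76)),("wandtop",th(94,108),sh(160,62))):
    p,e=tri(a,b);print(n,p,e,"in sander",Rz.inv().apply(p-[c[0],c[1],0]))
P=[plane("top",th(*p),6) for p in((195,52),(245,197),(95,258))]
print("holder",(P[0]+P[2])/2,P[1]-P[0],P[2]-P[1],np.degrees(np.arctan2(*(P[1]-P[0])[[1,0]])),np.degrees(np.arctan2(*(P[2]-P[1])[[1,0]])))
H=[plane("scene",sh(*p),6) for p in((20,250),(110,338),(218,292))]
print("holder sc",(H[0]+H[2])/2,H[1]-H[0],H[2]-H[1])
t=Rz.apply([-92,-80*np.sin(.5),112])+[c[0],c[1],0];t2=Rz.apply([-92,80*np.sin(.5),112])+[c[0],c[1],0];print("tip",t,t2)
E
```

```text
sander [555.7  10.1  22. ] -0.5924529850463253 242.1967381217994 159.66027517613935 -0.6506963352632348
round [600.9 -36.7 155.6] 0.41948979335663117 in sander [ 45.7 -46.4 155.6]
square [555.8  48.  157.6] 2.3042070127113328 in sander [ -0.3  37.9 157.6]
knob [464.  -23.5 116.1] 0.9247994896141613 in sander [-91.4 -34.6 116.1]
wandtop [479.6 339.4 159.4] 2.304512160461518 in sander [-79.6 328.5 159.4]
holder [480.7 341.    6. ] [-79.2 -26.6   0. ] [-30.6  79.5   0. ] -161.43651585691472 111.0429149952909
holder sc [483.8 341.    6. ] [80.2 31.1  0. ] [-30.4  76.8   0. ]
tip [463.3 -27.3 112. ] [464.1  49.4 112. ]
```

```bash
python3 -m jog '[[0,0,0,0,0,0.101,0],[0.039,-0.031,0,0,0,0,0],[0.039,-0.031,0,0,0,0,0],[0.039,-0.031,0,0,0,0,0],[0.039,-0.031,0,0,0,0,0]]' 30
python3 -m jog '[[0.039,-0.031,0,0,0,0,0],[0.039,-0.031,0,0,0,0,0],[0.039,-0.031,0,0,0,0,0],[0.039,-0.031,0,0,0,0,0],[0.039,-0.031,0,0,0,0,0]]'
python3 -m jog '[[0,0,0.03,0,0,0,0],[0,0,0.03,0,0,0,0],[0,0,0,0,0,0,0],[0,0,0,0,0,0,0]]'
```

```text
time_s: 0.6
eef_pos: [333.0, -301.1, 242.1]
ee_rot: [-0.0, 0.985, 0.173, -0.0]
force: [1.6, -0.2, 0.3]
grip_width: 0.148
grip_force: 0.0
time_s: 1.1
eef_pos: [463.4, -88.6, 242.2]
ee_rot: [-0.0, 0.985, 0.174, -0.0]
force: [0.5, -1.2, 0.0]
grip_width: -0.001
grip_force: 0.0
time_s: 1.5
eef_pos: [462.9, -90.9, 182.9]
ee_rot: [-0.0, 0.985, 0.173, -0.0]
force: [0.8, 0.4, 0.3]
grip_width: -0.0
grip_force: 0.0
```

```bash
python3 -m jog '[[0,0,0.037,0,0,0,0],[0,0,0.037,0,0,0,0],[0,0,0,0,0,0,0]]'
python3 -m jog '[[0.007,-0.019,0,0,0,0,0],[0.007,-0.019,0,0,0,0,0],[0.007,-0.019,0,0,0,0,0],[0.007,-0.019,0,0,0,0,0],[0.0035,-0.0095,0,0,0,0,0]]'
python3 -m jog '[[0.0035,-0.0095,0,0,0,0,0],[0.0035,-0.0095,0,0,0,0,0],[0,0,0,0,0,0,0]]'
python3 - <<'E'
from h import *;import cv2
cv2.imwrite("pics/s1.png",cv2.resize(eyes.capture("scene")[130:280,170:320,::-1],None,fx=4,fy=4))
E
```

```text
time_s: 1.8
eef_pos: [461.5, -90.5, 106.6]
ee_rot: [-0.001, 0.985, 0.173, -0.002]
force: [-1.0, -0.2, 0.8]
grip_width: 0.0
grip_force: 0.0
time_s: 2.3
eef_pos: [464.5, 1.0, 111.0]
ee_rot: [0.001, 0.985, 0.174, 0.002]
force: [1.1, -1.7, -0.8]
grip_width: 0.001
grip_force: 0.5
time_s: 2.6
eef_pos: [463.8, 19.5, 109.2]
ee_rot: [0.002, 0.985, 0.174, 0.0]
force: [-0.8, -11.2, 1.9]
grip_width: 0.0
grip_force: 5.8
```

View pics/s1.png

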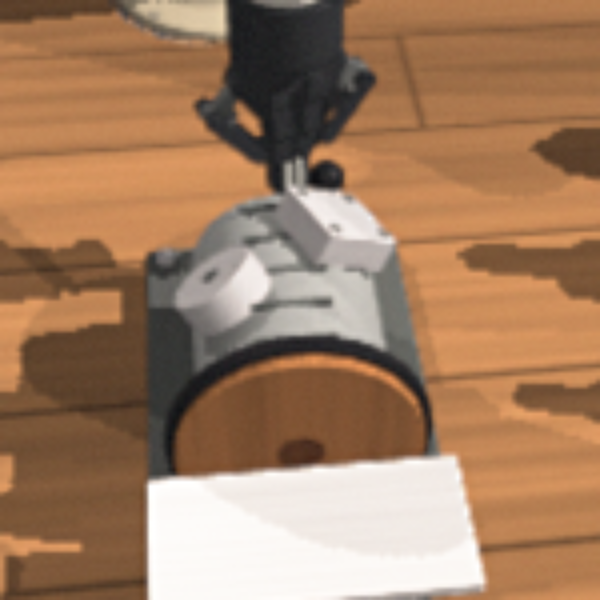

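The lever is over against its stop: the force is 11 N, and the knob, at (327,175) in the crop, is now left of the fingers. Retreating and going to the wand.

```bash
python3 -c "
from h import *
print(plane('scene',(170+327/4,130+175/4),112))"
python3 -m jog '[[-0.01,0.028,0,0,0,0,0],[0,0,-0.045,0,0,0,0],[0,0,-0.045,0,0,0,0],[0,0,-0.045,0,0,0,0.0854],[0,0,0,0,0,0,0.0854]]'
python3 -m jog '[[0.018,-0.042,0,0,0,0,0.0854],[0.018,-0.042,0,0,0,0,0.0854],[0.018,-0.042,0,0,0,0,0.0854],[0.018,-0.042,0,0,0,0,0.0854],[0.018,-0.042,0,0,0,0,0.0854]]'
python3 -m jog '[[0.018,-0.042,0,0,0,0,0.0854],[0.018,-0.042,0,0,0,0,0.0854],[0.018,-0.042,0,0,0,0,0.0854],[0,0,0,0,0,0,0.0854]]'
python3 - <<'E'
from h import *
s=sense();d=np.array([480.5,340.5,123])-s["eef_pos"]
print(s["joints"].round(2),rot().inv().apply(d).round(1))
E
```

```text
[462.23513267  49.04061959 112.        ]
time_s: 3.15
eef_pos: [465.3, -9.5, 249.1]
ee_rot: [0.002, 0.985, 0.173, 0.005]
force: [0.3, -0.7, -1.0]
grip_width: 0.332
grip_force: 0.0
time_s: 3.65
eef_pos: [475.8, 221.0, 243.0]
ee_rot: [-0.0, 0.985, 0.173, -0.0]
force: [0.7, 0.0, 0.7]
grip_width: 1.002
grip_force: 0.0
time_s: 4.05
eef_pos: [482.8, 360.1, 242.0]
ee_rot: [-0.0, 0.984, 0.176, -0.001]
force: [-0.1, -0.6, 0.0]
grip_width: 1.001
grip_force: 0.0
[0.45 0.49 1.25 0.   1.41 1.66] [ -8.8  17.8 118.9]
```

```bash
python3 -m jog '[[-0.009,0.018,0,0,0,0,0.0854],[0,0,0.04,0,0,0,0.0854],[0,0,0.04,0,0,0,0.0854],[0,0,0.039,0,0,0,0.0854],[0,0,0,0,0,0,0.0854]]'
python3 -m jog '[[0,0,0,0,0,0,0.02],[0,0,0,0,0,0,0.02],[0,0,0,0,0,0,0.02],[0,0,0,0,0,0,0.02],[0,0,0,0,0,0,0.02]]' 70
python3 -m jog '[[0,0,0,0,0,0,0.02],[0,0,0,0,0,0,0.02],[0,0,0,0,0,0,0.02]]'
python3 - <<'E'
from h import *;import cv2
a=eyes.capture("scene")[110:230,300:420,::-1];b=eyes.capture("top")[140:260,110:230,::-1]
cv2.imwrite("pics/g1.png",cv2.resize(np.hstack([a,b]),None,fx=3.3,fy=3.3))
print(sense()["eef_pos"],sense()["force"],sense()["wrist_torque"])
E
```

```text
time_s: 4.55
eef_pos: [479.2, 334.3, 119.5]
ee_rot: [0.001, 0.985, 0.173, -0.005]
force: [-0.3, 0.1, -0.3]
grip_width: 1.0
grip_force: 0.0
time_s: 5.05
eef_pos: [482.2, 336.4, 125.8]
ee_rot: [-0.0, 0.985, 0.174, 0.001]
force: [-1.6, 0.4, 7.1]
grip_width: 0.325
grip_force: 68.5
time_s: 5.35
eef_pos: [482.1, 336.4, 125.8]
ee_rot: [-0.0, 0.985, 0.174, 0.001]
force: [-1.2, 0.7, 6.7]
grip_width: 0.321
grip_force: 68.5
[482.15035002 336.38270832 125.82680985] [0.209681   0.8610342  6.82391603] [ 0.0292756   0.18886784 -0.00958218]
```

View pics/g1.png

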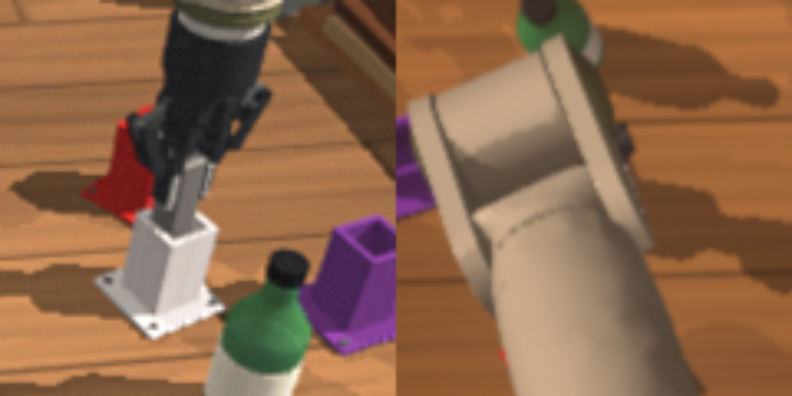

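The grasp is good: the opening is about 27 mm, the grip force is 68 N, and the handle sits between the pads. TCP z = 125.8 with the snout on the floor, so the snout is about 120 mm ahead of the TCP. Lifting.

```bash
python3 -m jog '[[0,0,-0.04,0,0,0,0.02],[0,0,-0.04,0,0,0,0.02],[0,0,-0.04,0,0,0,0.02],[0,0,-0.04,0,0,0,0.02],[0,0,-0.04,0,0,0,0.02]]'
python3 -m jog '[[0,0,-0.015,0,0,0,0.02],[0,0,0,0,0,0,0.02],[0,0,0,0,0,0,0.02]]'
python3 - <<'E'
from h import *;import cv2
s=sense();print(s["eef_pos"],s["force"],s["grip_width"])
a=eyes.capture("scene")
def px(n,P):
    c=K[n];T=c["cam_to_world"];q=T[:3,:3].T@(np.array(P)-T[:3,3]);return q[0]/q[2]*c["fx"]+c["cx"],q[1]/q[2]*c["fy"]+c["cy"]
M=rot()
for d in(15,60,119.8): print(d,px("scene",s["eef_pos"]+M.apply([0,0,d])))
cv2.imwrite("pics/l1.png",cv2.resize(a[70:190,300:420,::-1],None,fx=5,fy=5))
def err(n_,p,out):
    pass
E
```

```text
time_s: 5.95
eef_pos: [481.1, 335.8, 326.1]
ee_rot: [0.0, 0.985, 0.174, -0.0]
force: [0.1, 0.5, -1.5]
grip_width: 0.319
grip_force: 68.5
time_s: 6.25
eef_pos: [481.4, 335.9, 338.1]
ee_rot: [0.0, 0.985, 0.174, -0.001]
force: [0.8, -0.2, -2.0]
grip_width: 0.323
grip_force: 68.6
[481.35420753 335.85848726 338.11735469] [ 0.81999507 -0.15365351 -1.96372693] 0.32326721163562006
15 (np.float64(368.9251703393486), np.float64(103.28671437368932))
60 (np.float64(365.0259713563201), np.float64(119.43883017927088))
119.8 (np.float64(360.22669954413925), np.float64(139.3194247399))
```

View pics/l1.png

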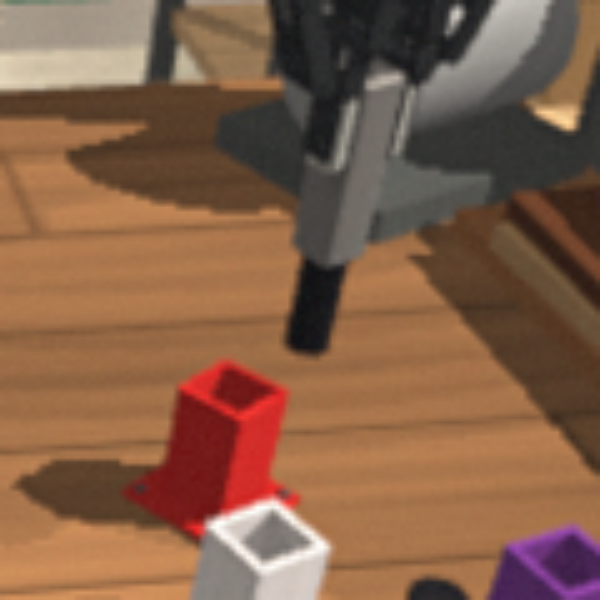

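The wand is lifted and straight. Its snout end is at crop (307,346), which is (361.3,139), and I predicted (360.2,139.3), so the offset is under 2 mm. Computing the transit to the round cap.

```bash
cat >> h.py <<'E'
YAW=np.radians(-0.6)
def nrm(side,deg):
    t=np.radians(deg);a=np.radians(25);v=[-np.sin(t)*np.sin(a),side*np.sin(t)*np.cos(a),np.cos(t)]
    return R.from_euler("z",YAW).apply(v)
T={"round":(np.array([600.9,-36.7,155.6]),nrm(-1,36)),"square":(np.array([555.8,48,157.6]),nrm(1,30))}
def plan(name,out):
    p,n=T[name];s=sense();M=rot();g=p+n*(169.8+out)
    z=M.apply([0,0,1]);ax=np.cross(z,-n);ang=np.arctan2(np.linalg.norm(ax),-z@n)
    rv=M.inv().apply(ax/np.linalg.norm(ax)*ang)
    print(name,"goal",g.round(1),"shift now mm",M.inv().apply(g-s["eef_pos"]).round(1),"rotvec",rv.round(3),
      "spot err",(s["eef_pos"]+z*169.8-p).round(1),"ang",round(ang,3),"j",s["joints"].round(2))
E
python3 -c "
from h import *
plan('round',60)"
```

```text
round goal [ 542.5 -158.5  341.5] shift now mm [-111.4  485.5   -3.5] rotvec [0.44  0.451 0.   ] spot err [-120.1  372.3   12.2] ang 0.63 j [ 0.41  0.42  1.11 -0.    1.62  1.63]
```

```bash
python3 -m jog '[[-0.0093,0.0405,0,0,0,0,0.02],[-0.0093,0.0405,0,0,0,0,0.02],[-0.0093,0.0405,0,0,0,0,0.02],[-0.0093,0.0405,0,0,0,0,0.02],[-0.0093,0.0405,0,0,0,0,0.02]]'
python3 -m jog '[[-0.0093,0.0405,0,0,0,0,0.02],[-0.0093,0.0405,0,0,0,0,0.02],[-0.0093,0.0405,0,0,0,0,0.02],[-0.0093,0.0405,0,0,0,0,0.02],[-0.0093,0.0405,0,0,0,0,0.02]]'
python3 -m jog '[[-0.0093,0.0405,0,0,0,0,0.02],[-0.0093,0.0405,0,0,0,0,0.02],[0,0,0,0,0,0,0.02]]'
python3 -m jog '[[0,0,0,0.088,0.09,0,0.02],[0,0,0,0.088,0.09,0,0.02],[0,0,0,0.088,0.09,0,0.02],[0,0,0,0.088,0.09,0,0.02],[0,0,0,0.088,0.09,0,0.02]]'
python3 -m jog '[[0,0,0,0,0,0,0.02],[0,0,0,0,0,0,0.02]]'
python3 -c "
from h import *
plan('round',0)"
```

```text
time_s: 6.8
eef_pos: [506.6, 128.2, 337.8]
ee_rot: [-0.0, 0.985, 0.174, -0.001]
force: [0.6, 0.4, -1.6]
grip_width: 0.32
grip_force: 68.8
time_s: 7.3
eef_pos: [532.2, -78.0, 337.8]
ee_rot: [-0.001, 0.985, 0.173, -0.001]
force: [0.7, -0.5, -1.3]
grip_width: 0.319
grip_force: 68.8
time_s: 7.6
eef_pos: [542.4, -163.1, 336.6]
ee_rot: [-0.001, 0.985, 0.171, -0.002]
force: [0.2, 0.5, -2.5]
grip_width: 0.323
grip_force: 68.7
time_s: 8.1
eef_pos: [542.6, -158.4, 338.6]
ee_rot: [-0.254, 0.936, 0.164, 0.181]
force: [0.1, 0.9, -3.2]
grip_width: 0.32
grip_force: 68.8
time_s: 8.3
eef_pos: [542.6, -158.8, 338.6]
ee_rot: [-0.251, 0.937, 0.165, 0.179]
force: [0.0, -0.4, -1.2]
grip_width: 0.321
grip_force: 68.9
round goal [ 557.8 -126.7  293. ] shift now mm [ 1.3 -1.5 57.7] rotvec [0.001 0.002 0.   ] spot err [-15.3 -32.2  45.4] ang 0.002 j [-0.75  0.36  1.3   0.6   1.67  0.48]
```

```bash
python3 -m jog '[[0.001,-0.001,0.015,0,0,0,0.02],[0,0,0.015,0,0,0,0.02],[0,0,0.014,0,0,0,0.02],[0,0,0.013,0,0,0,0.02],[0,0,0,0,0,0,0.02]]'
python3 -m jog '[[0,0,0,0,0,0,0.02],[0,0,0,0,0,0,0.02],[0,0,0,0,0,0,0.02],[0,0,0,0,0,0,0.02],[0,0,0,0,0,0,0.02]]'
python3 - <<'E'
from h import *;import cv2
plan('round',0)
a=eyes.capture("scene")[100:220,170:290,::-1];b=eyes.capture("top")[100:220,220:340,::-1]
cv2.imwrite("pics/r1.png",cv2.resize(np.hstack([a,b]),None,fx=3.3,fy=3.3))
E
```

```text
time_s: 8.8
eef_pos: [557.9, -125.9, 293.0]
ee_rot: [-0.252, 0.936, 0.166, 0.179]
force: [-0.9, 0.1, -0.8]
grip_width: 0.321
grip_force: 68.8
time_s: 9.3
eef_pos: [557.8, -127.8, 294.2]
ee_rot: [-0.251, 0.937, 0.165, 0.18]
force: [-0.1, 0.7, -1.0]
grip_width: 0.326
grip_force: 68.9
round goal [ 557.8 -126.7  293. ] shift now mm [-0.3 -0.4  1.6] rotvec [ 0.    -0.001 -0.   ] spot err [ 0.2 -1.   1.3] ang 0.001 j [-0.69  0.38  1.39  0.61  1.55  0.46]
```

View pics/r1.png

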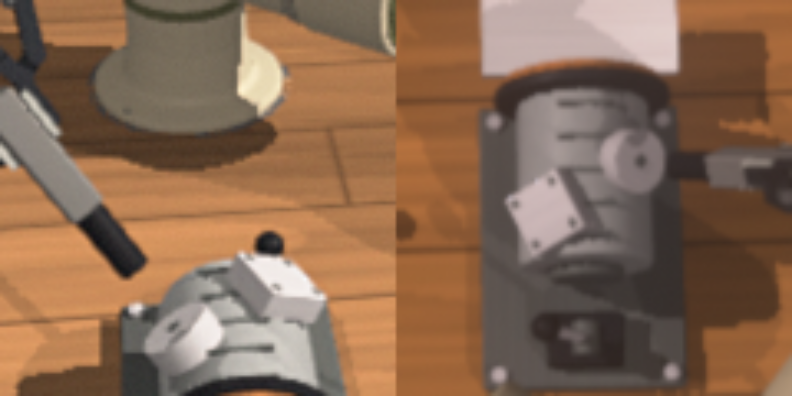

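The snout tip is at (131,268) and its axis runs to the cap centre at (180,330). In the top view it is lined up too, and the knob is on the off side. Holding for more than 2 s, then backing off.

```bash
Z='[[0,0,0,0,0,0,0.02],[0,0,0,0,0,0,0.02],[0,0,0,0,0,0,0.02],[0,0,0,0,0,0,0.02],[0,0,0,0,0,0,0.02]]'
python3 -m jog '[[0,0,0,0,0,0,0.02],[0,0,0,0,0,0,0.02],[0,0,0,0,0,0,0.02],[0,0,0,0,0,0,0.02],[0,0,0,0,0,0,0.02]]' >/dev/null
python3 -m jog '[[0,0,0,0,0,0,0.02],[0,0,0,0,0,0,0.02],[0,0,0,0,0,0,0.02],[0,0,0,0,0,0,0.02],[0,0,0,0,0,0,0.02]]' >/dev/null
python3 -m jog '[[0,0,0,0,0,0,0.02],[0,0,0,0,0,0,0.02],[0,0,0,0,0,0,0.02],[0,0,0,0,0,0,0.02],[0,0,0,0,0,0,0.02]]' >/dev/null
python3 -m jog '[[0,0,0,0,0,0,0.02],[0,0,0,0,0,0,0.02],[0,0,0,0,0,0,0.02],[0,0,0,0,0,0,0.02],[0,0,0,0,0,0,0.02]]'
python3 -c "
from h import *
plan('round',0);print(abs(sense()['dq']).max())"
python3 -m jog '[[0,0,-0.015,0,0,0,0.02],[0,0,-0.02,0,0,0,0.02],[0,0,-0.03,0,0,0,0.02],[0,0,-0.03,0,0,0,0.02],[0,0,-0.03,0,0,0,0.02]]'
python3 -m jog '[[0,0,0,-0.088,-0.09,0,0.02],[0,0,0,-0.088,-0.09,0,0.02],[0,0,0,-0.088,-0.09,0,0.02],[0,0,0,-0.088,-0.09,0,0.02],[0,0,0,-0.088,-0.09,0,0.02]]'
python3 -m jog '[[0,0,0,0,0,0,0.02],[0,0,0,0,0,0,0.02]]'
python3 -c "
from h import *
plan('square',70)"
```

```text
time_s: 11.4
eef_pos: [557.8, -127.6, 294.0]
ee_rot: [-0.252, 0.936, 0.165, 0.18]
force: [0.3, 0.1, -1.1]
grip_width: 0.321
grip_force: 68.9
round goal [ 557.8 -126.7  293. ] shift now mm [-0.3 -0.3  1.3] rotvec [-0.    -0.001 -0.   ] spot err [ 0.2 -0.8  1.2] ang 0.001 j [-0.69  0.38  1.39  0.61  1.55  0.46]
0.00177068926908786
time_s: 11.9
eef_pos: [525.5, -194.4, 396.1]
ee_rot: [-0.251, 0.936, 0.165, 0.18]
force: [-0.6, 0.6, -1.2]
grip_width: 0.322
grip_force: 68.8
time_s: 12.4
eef_pos: [526.0, -194.0, 395.7]
ee_rot: [0.002, 0.985, 0.173, -0.001]
force: [1.1, 0.2, -2.1]
grip_width: 0.325
grip_force: 69.0
time_s: 12.6
eef_pos: [526.1, -193.5, 394.9]
ee_rot: [-0.001, 0.985, 0.174, 0.001]
force: [-0.7, -1.1, -1.9]
grip_width: 0.321
grip_force: 68.9
square goal [506.3 157.2 365.3] shift now mm [ 101.4 -336.2   30.6] rotvec [-0.525  0.038  0.   ] spot err [ -29.6 -241.    67.5] ang 0.526 j [-0.56  0.35  1.06  0.    1.73  0.66]
```

```bash
python3 -m jog '[[0.0113,-0.0374,0,0,0,0,0.02],[0.0113,-0.0374,0,0,0,0,0.02],[0.0113,-0.0374,0,0,0,0,0.02],[0.0113,-0.0374,0,0,0,0,0.02],[0.0113,-0.0374,0,0,0,0,0.02]]'
python3 -m jog '[[0.0113,-0.0374,0,0,0,0,0.02],[0.0113,-0.0374,0,0,0,0,0.02],[0.0113,-0.0374,0,0,0,0,0.02],[0.0113,-0.0374,0.03,0,0,0,0.02]]'
python3 -m jog '[[0,0,0,-0.105,0.0075,0,0.02],[0,0,0,-0.105,0.0075,0,0.02],[0,0,0,-0.105,0.0075,0,0.02],[0,0,0,-0.105,0.0075,0,0.02],[0,0,0,-0.105,0.0075,0,0.02]]'
python3 -m jog '[[0,0,0,0,0,0,0.02],[0,0,0,0,0,0,0.02],[0,0,0,0,0,0,0.02]]'
python3 -c "
from h import *
plan('square',0)"
```

```text
time_s: 13.1
eef_pos: [514.7, 1.8, 394.9]
ee_rot: [-0.001, 0.985, 0.173, 0.0]
force: [-0.6, -1.0, -0.6]
grip_width: 0.322
grip_force: 68.9
time_s: 13.5
eef_pos: [507.3, 158.0, 367.7]
ee_rot: [-0.001, 0.985, 0.172, 0.003]
force: [0.6, -0.1, -1.0]
grip_width: 0.322
grip_force: 69.1
time_s: 14.0
eef_pos: [506.6, 156.4, 364.8]
ee_rot: [0.253, 0.951, 0.167, 0.063]
force: [0.3, -0.0, -1.8]
grip_width: 0.32
grip_force: 69.0
time_s: 14.3
eef_pos: [506.8, 156.3, 365.2]
ee_rot: [0.251, 0.951, 0.167, 0.063]
force: [0.9, 0.8, -2.2]
grip_width: 0.319
grip_force: 69.0
square goal [520.7 125.3 304.7] shift now mm [ 0.  -0.8 69.5] rotvec [ 0.     0.003 -0.   ] spot err [-14.5  30.8  60.6] ang 0.003 j [ 0.31  0.28  1.31 -0.52  1.5   1.56]
```

```bash
python3 -m jog '[[0,-0.001,0.02,0,0,0,0.02],[0,0,0.02,0,0,0,0.02],[0,0,0.018,0,0,0,0.02],[0,0,0.012,0,0,0,0.02],[0,0,0,0,0,0,0.02]]'
python3 -m jog '[[0,0,0,0,0,0,0.02],[0,0,0,0,0,0,0.02],[0,0,0,0,0,0,0.02],[0,0,0,0,0,0,0.02],[0,0,0,0,0,0,0.02]]'
python3 - <<'E'
from h import *;import cv2
plan('square',0)
a=eyes.capture("scene")[100:220,190:310,::-1];b=eyes.capture("top")[100:220,200:320,::-1]
cv2.imwrite("pics/q1.png",cv2.resize(np.hstack([a,b]),None,fx=3.3,fy=3.3))
E
```

```text
time_s: 14.8
eef_pos: [520.5, 124.8, 303.0]
ee_rot: [0.252, 0.951, 0.167, 0.062]
force: [-0.3, 0.3, -1.5]
grip_width: 0.319
grip_force: 69.1
time_s: 15.3
eef_pos: [520.5, 126.1, 304.3]
ee_rot: [0.252, 0.951, 0.168, 0.063]
force: [0.2, 0.5, -1.8]
grip_width: 0.323
grip_force: 69.2
square goal [520.7 125.3 304.7] shift now mm [-0.1  0.9  0. ] rotvec [ 0.003  0.002 -0.   ] spot err [-0.4  0.2 -0.2] ang 0.004 j [ 0.25  0.3   1.44 -0.53  1.34  1.58]
```

View pics/q1.png

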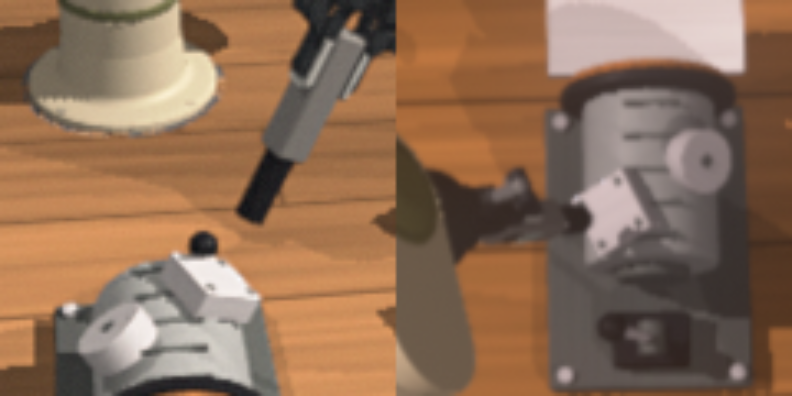

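The snout tip is at (250,213) and its axis runs to the cover's centre at about (213,272), so the aim is good. Holding, then retreating. I'm also cross-checking the holder centre from the rim in the lift picture, centre at crop (266,531).

```bash
python3 -m jog '[[0,0,0,0,0,0,0.02],[0,0,0,0,0,0,0.02],[0,0,0,0,0,0,0.02],[0,0,0,0,0,0,0.02],[0,0,0,0,0,0,0.02]]' >/dev/null
python3 -m jog '[[0,0,0,0,0,0,0.02],[0,0,0,0,0,0,0.02],[0,0,0,0,0,0,0.02],[0,0,0,0,0,0,0.02],[0,0,0,0,0,0,0.02]]' >/dev/null
python3 -m jog '[[0,0,0,0,0,0,0.02],[0,0,0,0,0,0,0.02],[0,0,0,0,0,0,0.02],[0,0,0,0,0,0,0.02],[0,0,0,0,0,0,0.02]]' >/dev/null
python3 -m jog '[[0,0,0,0,0,0,0.02],[0,0,0,0,0,0,0.02],[0,0,0,0,0,0,0.02],[0,0,0,0,0,0,0.02],[0,0,0,0,0,0,0.02]]' >/dev/null
python3 -m jog '[[0,0,-0.015,0,0,0,0.02],[0,0,-0.02,0,0,0,0.02],[0,0,-0.03,0,0,0,0.02],[0,0,-0.02,0,0,0,0.02]]'
python3 -m jog '[[0,0,0,0.105,-0.0075,0,0.02],[0,0,0,0.105,-0.0075,0,0.02],[0,0,0,0.105,-0.0075,0,0.02],[0,0,0,0.105,-0.0075,0,0.02],[0,0,0,0.105,-0.0075,0,0.02]]'
python3 -m jog '[[0,0,0,0,0,0,0.02],[0,0,0,0,0,0,0.02],[0,0,0,0,0,0,0.02]]'
python3 - <<'E'
from h import *
s=sense();print(plane("scene",(300+266/5,70+531/5),90),rot().as_matrix()[:,2],s["joints"].round(2))
print(rot().inv().apply(np.array([482,341,250])-s["eef_pos"]))
E
```

```text
time_s: 17.8
eef_pos: [502.9, 165.5, 379.3]
ee_rot: [0.252, 0.951, 0.167, 0.064]
force: [-0.1, -0.6, -2.1]
grip_width: 0.321
grip_force: 69.1
time_s: 18.3
eef_pos: [503.2, 164.9, 378.0]
ee_rot: [-0.002, 0.985, 0.174, 0.0]
force: [0.1, 0.2, -2.6]
grip_width: 0.322
grip_force: 69.2
time_s: 18.6
eef_pos: [502.9, 165.3, 377.6]
ee_rot: [0.001, 0.985, 0.174, 0.0]
force: [-0.9, 0.4, -2.5]
grip_width: 0.317
grip_force: 69.2
[478.71365917 342.2836849   90.        ] [ 7.01334116e-04 -1.87909480e-03 -9.99997989e-01] [ 0.1   0.27  1.21 -0.    1.66  1.32]
[  40.55241766 -172.47863685  127.21018588]
```

```bash
python3 -m jog '[[0.008,-0.0344,0,0,0,0,0.02],[0.008,-0.0344,0,0,0,0,0.02],[0.008,-0.0344,0,0,0,0,0.02],[0.008,-0.0344,0,0,0,0,0.02],[0.008,-0.0344,0,0,0,0,0.02]]'
python3 -m jog '[[0,0,0.04,0,0,0,0.02],[0,0,0.04,0,0,0,0.02],[0,0,0.04,0,0,0,0.02],[0,0,0.02,0,0,0,0.02],[0,0,0,0,0,0,0.02]]'
python3 -m jog '[[0,0,0,0,0,0,0.02],[0,0,0,0,0,0,0.02]]'
python3 - <<'E'
from h import *;import cv2
s=sense();print(s["joints"].round(2),rot().inv().apply(np.array([481.3,340.6,126])-s["eef_pos"]))
a=eyes.capture("scene")[120:220,300:400,::-1]
cv2.imwrite("pics/i1.png",cv2.resize(a,None,fx=6,fy=6,interpolation=cv2.INTER_CUBIC))
E
```

```text
time_s: 19.1
eef_pos: [481.0, 342.3, 377.6]
ee_rot: [0.001, 0.985, 0.174, 0.0]
force: [-0.4, -0.5, -1.9]
grip_width: 0.324
grip_force: 69.0
time_s: 19.6
eef_pos: [480.4, 340.4, 234.7]
ee_rot: [0.001, 0.985, 0.174, -0.003]
force: [-0.3, 0.1, -1.1]
grip_width: 0.321
grip_force: 69.0
time_s: 19.8
eef_pos: [482.4, 340.7, 239.5]
ee_rot: [-0.0, 0.985, 0.174, 0.002]
force: [0.8, 1.3, -1.5]
grip_width: 0.327
grip_force: 69.1
[ 0.42  0.46  1.3  -0.    1.38  1.64] [ -1.40253326  -0.28923668 113.48382802]
```

View pics/i1.png

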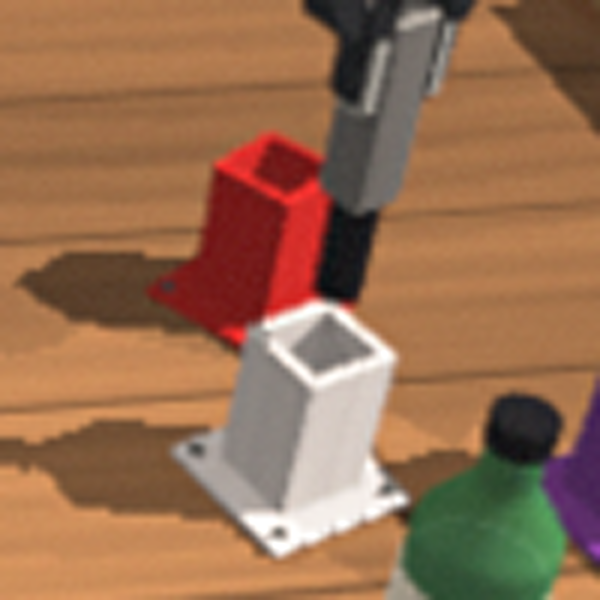

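The snout hangs just above the tube, with its end centre at crop (340,292). The rim centre is at (320.5,345). Working out the relative offset.

```bash
python3 - <<'E'
from h import *
f=lambda u,v:(300+(u+.5)/6-.5,120+(v+.5)/6-.5)
a=plane("scene",f(340,292),119.7);b=plane("scene",f(320.5,345),90)
print(a,b,rot().inv().apply(b-a))
E
```

```text
[479.81741309 345.06516478 119.7       ] [482.55469891 340.37984554  90.        ] [ 0.8765486   5.33538849 29.70353922]
```

The snout sits about 4 to 5 mm to +y of the TCP, a slight tilt from the closing. Shifting by 4 mm and lowering.

```bash
python3 -m jog '[[0,0.004,0,0,0,0,0.02],[0,0,0.02,0,0,0,0.02],[0,0,0.02,0,0,0,0.02],[0,0,0,0,0,0,0.02]]'
python3 -m jog '[[0,0,0.02,0,0,0,0.02],[0,0,0.02,0,0,0,0.02],[0,0,0.015,0,0,0,0.02],[0,0,0,0,0,0,0.02],[0,0,0,0,0,0,0.02]]'
python3 -m jog '[[0,0,0.005,0,0,0,0.02],[0,0,0.005,0,0,0,0.02],[0,0,0,0,0,0,0.02],[0,0,0,0,0,0,0.02]]'
```

```text
time_s: 20.25
eef_pos: [482.6, 335.7, 195.7]
ee_rot: [0.001, 0.985, 0.173, -0.002]
force: [-1.1, 0.6, -2.2]
grip_width: 0.325
grip_force: 69.1
time_s: 20.75
eef_pos: [483.9, 336.6, 144.0]
ee_rot: [-0.0, 0.985, 0.174, 0.001]
force: [0.2, 1.2, -0.7]
grip_width: 0.322
grip_force: 69.1
time_s: 21.15
eef_pos: [483.3, 336.4, 132.7]
ee_rot: [-0.0, 0.985, 0.174, -0.0]
force: [-0.1, 0.4, -1.0]
grip_width: 0.321
grip_force: 69.1
```

No contact so far. A few more mm to reach the floor.

```bash
python3 -m jog '[[0,0,0.003,0,0,0,0.02],[0,0,0.003,0,0,0,0.02],[0,0,0,0,0,0,0.02],[0,0,0,0,0,0,0.02]]'
python3 -m jog '[[0,0,0.0015,0,0,0,0.02],[0,0,0,0,0,0,0.02],[0,0,0,0,0,0,0.02]]'
```

```text
time_s: 21.55
eef_pos: [483.3, 336.4, 126.5]
ee_rot: [0.0, 0.985, 0.174, -0.0]
force: [-0.0, -0.1, -1.6]
grip_width: 0.321
grip_force: 69.3
time_s: 21.85
eef_pos: [483.6, 336.5, 125.8]
ee_rot: [-0.0, 0.985, 0.174, 0.001]
force: [-0.9, -0.5, 4.9]
grip_width: 0.324
grip_force: 69.1
```

Floor contact at z = 125.8, the same as at the grasp. Releasing and lifting straight up.

```bash
python3 -m jog '[[0,0,0,0,0,0,0.035],[0,0,0,0,0,0,0.05],[0,0,0,0,0,0,0.07],[0,0,0,0,0,0,0.07],[0,0,0,0,0,0,0.07]]'
python3 -m jog '[[0,0,-0.03,0,0,0,0.07],[0,0,-0.04,0,0,0,0.07],[0,0,-0.04,0,0,0,0.07],[0,0,-0.04,0,0,0,0.07],[-0.045,0,0,0,0,0,0.07]]'
python3 -m jog '[[-0.045,0,0,0,0,0,0.07],[-0.045,0,0,0,0,0,0.07],[0,0,0,0,0,0,0.07],[0,0,0,0,0,0,0.07],[0,0,0,0,0,0,0.07]]'
python3 - <<'E'
from h import *;import cv2
b=cv2.imread("pics/scene0.png");a=eyes.capture("scene")[:,:,::-1]
cv2.imwrite("pics/end.png",a)
d=cv2.absdiff(a.copy(),b).max(2)
for n,(x,y,w,h) in dict(wand=(340,150,30,60),file=(95,160,50,75),glue=(360,185,35,60),block=(65,240,60,45),knobold=(218,168,16,14)).items(): print(n,(d[y:y+h,x:x+w]>30).mean().round(3))
g=lambda i:cv2.inRange(i[150:180,340:368],(60,60,60),(140,140,140)).nonzero()
for i in(a,b): q=g(i.copy());print(len(q[0]),np.mean(q[1]),np.mean(q[0]))
k=cv2.inRange(a[160:185,215:270].copy(),(0,0,0),(50,50,50)).nonzero();print("knob",215+k[1].mean(),160+k[0].mean())
print(sense()["force"],abs(sense()["dq"]).max())
E
```

```text
time_s: 22.35
eef_pos: [483.3, 336.4, 125.0]
ee_rot: [0.0, 0.985, 0.174, -0.0]
force: [-0.3, -0.6, -0.3]
grip_width: 0.816
grip_force: 0.0
time_s: 22.85
eef_pos: [445.9, 322.4, 281.5]
ee_rot: [-0.002, 0.985, 0.173, 0.007]
force: [0.6, -0.0, -0.5]
grip_width: 0.821
grip_force: 0.0
time_s: 23.35
eef_pos: [357.4, 290.5, 275.3]
ee_rot: [-0.0, 0.985, 0.173, 0.0]
force: [-0.7, 0.1, -0.4]
grip_width: 0.818
grip_force: 0.0
wand 0.024
file 0.087
glue 0.0
block 0.0
knobold 0.442
284 13.161971830985916 19.517605633802816
288 13.53125 19.24652777777778
knob 250.86666666666667 173.66666666666666
[-0.24703794 -0.05796575  0.54909096] 0.005591196879974383
```

The wand looks as it did at the start, the knob is at the off stop, and the glue and block are unchanged. The small change near the file is most likely the arm's shadow, since the arm started on that side. Handing in.

```bash
python3 -c "
from rig import finish_job;print(finish_job())"
```

```text
the job is handed in; nothing more can be done
None
```

I switched the sander off, aimed the wand at the round cap and then the square cover for about 2 s each, put it back on the floor of its own holder and handed the job in at about 23 s; the hand-in gave no verdict.

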